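Put the muddled refrigeration parts back into their colour-coded holders

ROBOT

A 6-joint arm with a two-finger parallel gripper is mounted at the origin on the work surface. World frame = base frame: x ahead of the robot, y to its left, z up, the work surface at z = 0. Lengths are in m, angles in degrees, forces in N, time in s.
With the tool pointing down it reaches from about 0.4 to 0.825 m from the base axis. Payload 7 kg.
Tool frame: the origin (TCP) lies at the very end of the fingers, on their centre line; the grasp point (between the pads) lies 19 mm behind it; z points along the fingers, y is the line along which they close (so a half turn about z gives the same grasp; the last joint's range is limited). The gripper opens to 88 mm and grips with 3 to 60 N. Pads are 19 mm wide; open, the fingers measure 130 mm over their backs; the gripper's body (78 mm by 193 mm) begins 47 mm behind the grasp point.
Start: joints at [-48.008, 20.546, 0.682, 0, -70.136, -16.507], TCP at [0.29, -0.609, 0.227] pointing down, gripper open.
Joint ranges: [-176.03, 176.03], [-82.01, 121.73], [-58.28, 71.71], [-173.87, 95.51], [-174.79, -0.11], [-173.66, 173.66]. Speed limits (degrees/s): [136.94, 136.94, 172.46, 180, 180, 180].

INTERFACE

Orientations are given as [roll, pitch, yaw] about the fixed x, y, z axes, in that order (R = Rz(yaw) Ry(pitch) Rx(roll)).
In Python, from plant import get_state, imaging, r, finder gives the robot as it stands.
- The arm moves only by the shell command python3 -m handwheel 'ROWS' [FORCE]. ROWS is JSON, a list of rows, each a list of 5 numbers: the closure, from 0 (fully open) to 1 (shut), then the shift along the world's x, y, z in cm, then the turn about the world's z in degrees. A call has 1 to 8 rows; each row is the pose to reach, as a shift and turn from the pose commanded when the call began; what a row does not reach only later rows make up. A row lasts 1/8 s, in which the tool goes at most 62.5 mm and 10.7 degrees, less where a joint would pass 70% of its speed; a pose out of reach is approached as far as the arm can. A call with a gripper value outside its range is refused whole. The fingers move at their own pace and stop on an object; FORCE is the grip in N (left out, the last holds). Time passes only in rows, so rows that repeat a pose let the fingers close. It gives the time, the measured TCP pose, the force, the opening and the grip force at its end, in the units of the state.
- get_state(): the state, without advancing time (a new reading comes with each control period).
- imaging.capture(name): name is "scene" or "side" or "wrist"; returns (picture, depth): 480x640x3 uint8, red, green, blue; 480x640 float32, m along the optical axis (not along the pixel's ray), 0 where there is no reading.
- imaging.get_calibration(name): a dict with "fx", "fy", "cx", "cy" (pixels), "rvec" (rotation vector, rad) and "tvec" (3), from world to camera coordinates, as OpenCV has them; the wrist camera has in their place "hand_eye" (4x4, takes a point from camera to tool coordinates, whose origin is the TCP and whose axes are the flange's). Camera axes: x right, y down, z forward; pixel columns grow to the right and rows downward; lengths in m; the calibration is good to about 2 mm. The wrist camera is an equidistant fisheye: a pixel r from the principal point sees the ray r / f radians off the axis. A picture is of the moment at which its call begins: read the wrist's pose just before it. get_calibration takes no time and is no camera call.
- r.close_job(): hands the job in; it is judged then, once.
Trained networks look in the newest picture that a camera, given by its name, has taken for a name from the list of things; names that differ only in an ending like _2 or _b are one class to them, and where a whole thing is asked for, a point or a joint stands for the part that bears it (a point fixed in the world has none). Each returns a list of dicts, best first, with "p" (0 to 1); they miss things now and then, are a little off and sometimes report something else, mostly with a low value. They report only what shows in the picture. A call takes as long as a camera call.
- finder.cut_out(camera, query): "region" (480x640 bool, what is visible of it) and "pixel" ([column, row] in pixels, amid what is visible of it).
The state is a dict: "time_s": time; "joints": joint angles; "qd": joint speeds; "joint_torque": joint torques, N m; "tcp_pos": TCP position; "eef_rot": TCP orientation; "contact_force": force on the tool from outside, world axes, zero at the start; "moment": the same for the moment, N m; "gripper_width": finger opening in m; "gripper_force": force on a finger pad.
Only numpy, scipy, OpenCV 4.12 (cv2) and the standard library are available. Lean on these libraries where they do the work, as an engineer would, in place of code of your own. Each camera call takes 0.05 s, during which the arm holds its last target. There are 200 camera calls.

TASK

The four refrigeration parts have been put back into the wrong holders: swap them round so that every part stands upright inside the holder that has the colour of its top (blue, red, yellow, green). The empty white holder is free for parking a part on the way and must be empty again at the end. Set the parts down rather than dropping them, let none tip over, and leave the other things on the bench where they are.

Things in the scene. Friction and masses are not known exactly. Their poses are not given: they have to be found in the camera images.
- capacitor_mid (a point): Start capacitor: upright black cylinder 42 mm across and 72 mm tall with a BLUE top 12 mm thick (two thin brass tabs stand 6 mm above it). The point is at its centre, 36 mm above its underside; z up. 0.12 kg.
- valve_mid (a point): Shut-off valve: upright brass body with a RED cap, 68 mm tall; round foot 46 mm across up to 17 mm above its underside, from there to the top a straight round body 36 mm across (the top 16 mm is the red cap). The point is at its centre, 34 mm above its underside; z up. 0.25 kg.
- relay_mid (a point): Starter relay: upright black box with a YELLOW lid (12 mm thick), 40 mm along its x, 36 mm along its y, 68 mm tall; straight flat sides. The point is at its centre, 34 mm above its underside; x and y along its sides, z up. 0.12 kg.
- drier_mid (a point): Filter drier: upright white cylinder 40 mm across and 70 mm tall with a GREEN top 12 mm thick; a copper stub 10 mm across stands 8 mm above that. The point is at the centre of the cylinder, 35 mm above its underside; z up. 0.2 kg.
- holder_blue: Blue holder: fixed round holder like a shallow cup, blue all over. Outside 92 mm wide, inside 72 mm wide, floor 3 mm thick, rim 9 mm above the bench. Origin: centre of its underside, on the bench; z up. At the start one part of another colour stands in it.
- holder_red: Red holder: fixed round holder like a shallow cup, red all over. Outside 92 mm wide, inside 72 mm wide, floor 3 mm thick, rim 9 mm above the bench. Origin: centre of its underside, on the bench; z up. At the start one part of another colour stands in it.
- holder_yellow: Yellow holder: fixed round holder like a shallow cup, yellow all over. Outside 92 mm wide, inside 72 mm wide, floor 3 mm thick, rim 9 mm above the bench. Origin: centre of its underside, on the bench; z up. At the start one part of another colour stands in it.
- holder_green: Green holder: fixed round holder like a shallow cup, green all over. Outside 92 mm wide, inside 72 mm wide, floor 3 mm thick, rim 9 mm above the bench. Origin: centre of its underside, on the bench; z up. At the start one part of another colour stands in it.
- holder_white: White holder: fixed round holder like a shallow cup, white all over. Outside 92 mm wide, inside 72 mm wide, floor 3 mm thick, rim 9 mm above the bench. Origin: centre of its underside, on the bench; z up. Empty at the start; no part belongs in it.

How it is judged:
By the outcome, as a careful person would: the job done as asked, in the order asked, and still so for the second after the job is handed in, with the robot touching nothing.
It also fails if it takes over 136 s, if anything falls off the work surface, if the arm or the gripper's body presses on something with over 40 N, if the wrist force passes 120 N, or if a joint passes its speed limit or range.

## Working session

There is one attempt and no reset: what is moved stays moved. The work goes in short steps, Python scripts to look and compute and a shell command to move; the robot and the scene stay as the last step left them, time stands still between calls to the robot, and variables do not carry over. Pictures are saved under pics/ and viewed, at most 14 in all, crops included, and the job is handed in when it is done.

```bash
mkdir -p pics; cat > h.py <<'E'
import numpy as np, cv2
from plant import get_state, imaging, r, finder
def cloud(name, depth):
    c=imaging.get_calibration(name); R=cv2.Rodrigues(np.array(c["rvec"],float))[0]; t=np.array(c["tvec"],float).ravel()
    v,u=np.mgrid[:480,:640]
    P=np.stack([(u-c["cx"])/c["fx"]*depth,(v-c["cy"])/c["fy"]*depth,depth],-1)
    return (P-t)@R
def save(n,p): cv2.imwrite("pics/"+n+".png",p[:,:,::-1])
E
python3 - <<'E'
from h import *
s=get_state(); print(s["time_s"],s["tcp_pos"],s["eef_rot"],s["gripper_width"])
for cam in ("scene","side"):
    p,d=imaging.capture(cam); save(cam+"0",p); np.save(cam+"0.npy",d); W=cloud(cam,d)
    for q in ["capacitor_mid","valve_mid","relay_mid","drier_mid","holder_blue","holder_red","holder_yellow","holder_green","holder_white"]:
        for o in finder.cut_out(cam,q)[:2]:
            m=o["region"]&(d>0); X=W[m]
            if len(X)<20: continue
            top=np.percentile(X[:,2],95); T=X[abs(X[:,2]-top)<.006]
            lo,hi=np.percentile(T[:,:2],[3,97],axis=0)
            print(cam,q,round(o["p"],2),np.round(o["pixel"]),m.sum(),"top",top.round(3),"mid",((lo+hi)/2).round(3),"ext",(hi-lo).round(3))
E
```

```text
0.0 [ 0.29020765 -0.6088999   0.22564069] [ 1.79907001e+02 -7.46920060e-03 -1.54519689e+02] 0.08791247147211456
scene capacitor_mid 0.82 [396. 179.] 536 top 0.077 mid [0.45  0.276] ext [0.036 0.035]
scene valve_mid 0.77 [320. 231.] 605 top 0.072 mid [0.525 0.018] ext [0.029 0.029]
scene valve_mid 0.36 [402. 249.] 554 top 0.011 mid [0.63  0.156] ext [0.085 0.086]
scene drier_mid 0.74 [178. 256.] 731 top 0.075 mid [ 0.463 -0.273] ext [0.032 0.034]
scene holder_blue 0.61 [176. 275.] 754 top 0.011 mid [ 0.466 -0.277] ext [0.08  0.084]
scene holder_blue 0.61 [397. 182.] 581 top 0.076 mid [0.45  0.278] ext [0.036 0.038]
scene holder_red 0.74 [399. 251.] 577 top 0.011 mid [0.631 0.154] ext [0.085 0.083]
scene holder_yellow 0.65 [388. 197.] 434 top 0.011 mid [0.45  0.273] ext [0.085 0.084]
scene holder_green 0.81 [314. 245.] 561 top 0.011 mid [0.524 0.016] ext [0.086 0.084]
scene holder_white 0.77 [264. 311.] 1444 top 0.01 mid [ 0.659 -0.188] ext [0.085 0.082]
scene holder_white 0.7 [175. 274.] 772 top 0.011 mid [ 0.466 -0.277] ext [0.081 0.084]
side capacitor_mid 0.96 [254. 402.] 1782 top 0
[... 264 characters left out ...]
0.159] ext [0.084 0.083]
side drier_mid 0.71 [444. 194.] 785 top 0.074 mid [ 0.457 -0.271] ext [0.034 0.034]
side drier_mid 0.19 [268. 433.] 2424 top 0.01 mid [0.444 0.276] ext [0.083 0.085]
side holder_blue 0.88 [439. 214.] 682 top 0.01 mid [ 0.459 -0.271] ext [0.084 0.079]
side holder_red 0.9 [223. 300.] 1409 top 0.01 mid [0.625 0.159] ext [0.084 0.084]
side holder_yellow 0.86 [270. 430.] 2373 top 0.01 mid [0.443 0.276] ext [0.081 0.085]
side holder_green 0.75 [339. 288.] 1073 top 0.01 mid [0.519 0.019] ext [0.085 0.084]
side holder_green 0.66 [253. 402.] 1843 top 0.076 mid [0.446 0.28 ] ext [0.036 0.035]
side holder_white 0.6 [335. 191.] 1034 top 0.01 mid [ 0.654 -0.184] ext [0.084 0.084]
```

View pics/scene0.png

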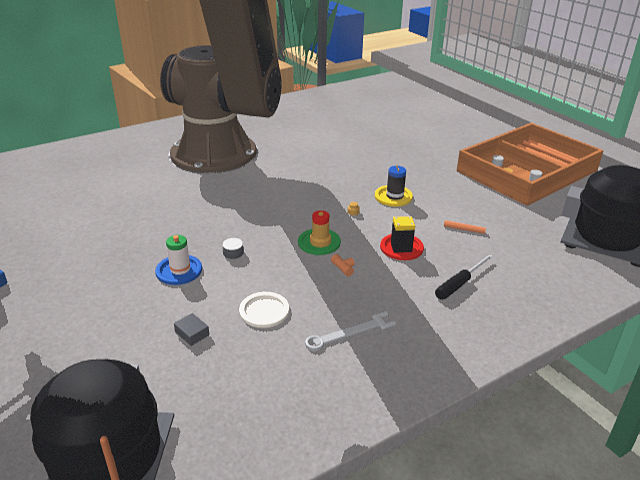

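View pics/side0.png

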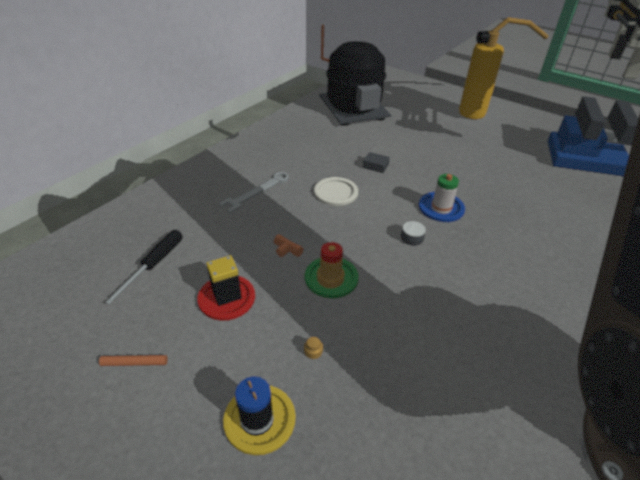

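```bash
python3 - <<'E'
from h import *
for cam in ("scene","side"):
    W=cloud(cam,np.load(cam+"0.npy"))
    p=cv2.imread("pics/%s0.png"%cam)
    # relay lid
    m=(np.hypot(W[...,0]-.628,W[...,1]-.156)<.035)&(W[...,2]>.066)&(W[...,2]<.078)
    print(cam,"relay",m.sum(),cv2.minAreaRect((W[m][:,:2]*1000).astype(np.float32)))
    # anything between 3cm and 30cm height on bench
    m=((W[...,2]>.015)&(W[...,2]<.3)&(W[...,0]>.2)&(W[...,0]<1)&(abs(W[...,1])<.6)).astype(np.uint8)
    n,l,st,_=cv2.connectedComponentsWithStats(m)
    for i in range(1,n):
        if st[i,4]>40:
            X=W[l==i]; print(st[i],X.min(0).round(3),X.max(0).round(3))
E
```

```text
scene relay 226 ((630.971923828125, 153.68313598632812), (40.1812858581543, 44.355682373046875), 60.81560134887695)
[ 457  140   95   61 2073] [0.417 0.493 0.015] [0.646 0.6   0.064]
[387 164  19  33 505] [0.428 0.255 0.015] [0.473 0.299 0.081]
[ 561  165   79   98 5901] [0.74  0.446 0.015] [0.932 0.593 0.173]
[349 201  10   9  60] [0.447 0.141 0.015] [0.473 0.161 0.027]
[310 210  21  33 547] [ 0.504 -0.002  0.015] [0.546 0.043 0.076]
[391 216  24  33 683] [0.605 0.126 0.015] [0.657 0.179 0.074]
[166 234  24  37 679] [ 0.44  -0.293  0.015] [ 0.484 -0.253  0.086]
[223 238  21  16 261] [ 0.441 -0.178  0.015] [ 0.486 -0.136  0.029]
[331 254  23  18 178] [ 0.596 -0.002  0.015] [0.654 0.033 0.023]
[435 266  41  30 435] [0.77  0.107 0.015] [0.81  0.227 0.029]
[  0 269   6  12  46] [ 0.317 -0.585  0.015] [ 0.338 -0.575  0.031]
[174 313  35  27 533] [ 0.619 -0.346  0.015] [ 0.675 -0.297  0.026]
[   30   359   144   121 13820] [ 0.766 -0.596  0.015] [ 0.957 -0.414  0.196]
side relay 501 ((628.1646118164062, 154.00872802734375), (40.177181243896484, 38.85572052001953), 62.339813232421875)
[ 31
[... 161 characters left out ...]
0.269 -0.6    0.078] [ 0.302 -0.585  0.123]
[553 131  37  35 530] [ 0.264 -0.6    0.015] [ 0.339 -0.573  0.081]
[363 152  27  16 275] [ 0.615 -0.345  0.015] [ 0.671 -0.296  0.025]
[432 174  27  36 704] [ 0.438 -0.294  0.015] [ 0.477 -0.249  0.083]
[402 221  24  20 363] [ 0.441 -0.177  0.015] [ 0.481 -0.135  0.029]
[120 229  63  60 638] [0.761 0.109 0.015] [0.804 0.256 0.028]
[275 234  27  19 243] [ 0.595 -0.     0.015] [0.65  0.032 0.022]
[317 242  28  42 890] [0.497 0.    0.015] [0.542 0.044 0.077]
[ 207  255   35   47 1154] [0.604 0.13  0.015] [0.652 0.18  0.074]
[305 337  18  16 209] [0.442 0.14  0.015] [0.467 0.163 0.026]
[ 235  376   39   57 1712] [0.426 0.258 0.015] [0.467 0.3   0.083]
```

Scene view: drier stands in blue (176,256), valve in green (320,231), relay in red (402,236) and capacitor in yellow (396,182). White (264,310) is empty. The side view agrees. Plan: drier→white, capacitor→blue, relay→yellow, valve→red, drier→green.

```bash
python3 -m handwheel '[[0,3,5.8,0],[0,6,11.6,0]]' 2>&1 | tail -1; python3 -m handwheel '[[0,2.5,5,-1,0],[0,5,10,-2,0],[0,7.5,15,-3,0],[0,10,20,-4,0],[0,12.5,25,-4,0],[0,15,29,-4,0],[0,17.2,33.5,-4,0],[0,17.2,33.5,-4,0]]' 20
cat >> h.py <<'E'
def wrist(name):
    """capture; returns picture and world cloud from fisheye depth"""
    from scipy.spatial.transform import Rotation as Ro
    s=get_state(); p,d=imaging.capture("wrist"); save(name,p)
    c=imaging.get_calibration("wrist"); v,u=np.mgrid[:480,:640]
    a=(u-c["cx"])/c["fx"]; b=(v-c["cy"])/c["fy"]; th=np.hypot(a,b); k=np.tan(np.minimum(th,1.5))/np.maximum(th,1e-9)
    P=np.stack([a*k*d,b*k*d,d],-1); H=np.array(c["hand_eye"])
    T=P@H[:3,:3].T+H[:3,3]; R=Ro.from_euler("xyz",s["eef_rot"],degrees=True).as_matrix()
    W=T@R.T+np.array(s["tcp_pos"]); W[d<=0]=np.nan; W[th>1.45]=np.nan
    return p,W,s
def part(W,xy,z0=.05,z1=.08,rad=.045):
    m=(np.hypot(W[...,0]-xy[0],W[...,1]-xy[1])<rad)&(W[...,2]>z0)&(W[...,2]<z1)
    X=W[m]; 
    return len(X),np.median(X[:,2]).round(4),(X[:,:2].min(0)).round(4),X[:,:2].max(0).round(4),cv2.minEnclosingCircle((X[:,:2]*1000).astype(np.float32))
E
python3 - <<'E'
from h import *
p,W,s=wrist("w1"); print(s["tcp_pos"],s["eef_rot"],s["joints"])
print(part(W,(.4625,-.274),.068,.078)); print(part(W,(.4625,-.274),.007,.013,.055))
E
```

```text
$[0]: bad value
time_s: 2.0
tcp_pos: [0.4639, -0.2719, 0.1869]
eef_rot: [-180.0, 0.0, -154.3]
contact_force: [-0.8, -0.1, -0.2]
gripper_width: 0.0873
gripper_force: 0.0
[ 0.46389702 -0.27188907  0.18692519] [-1.79974737e+02  4.97082925e-02 -1.54286422e+02] [-9.48266520e+00  9.37420820e+00 -1.99960308e+01 -9.19174714e-03
 -6.05745793e+01 -5.47992555e+01]
(1885, np.float64(0.0723), array([ 0.4401, -0.2931]), array([ 0.4796, -0.2532]), ((459.5908203125, -273.4063720703125), 20.208406448364258))
(2424, np.float64(0.0084), array([ 0.4163, -0.3224]), array([ 0.5072, -0.2312]), ((461.5359191894531, -276.7969665527344), 45.90721130371094))
```

View pics/w1.png

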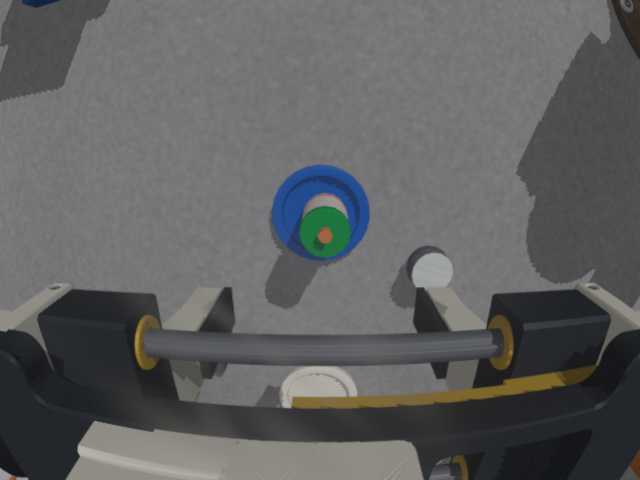

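The wrist view shows the drier's green top at (325,232) in the blue holder, slightly off centre, with clear room for the fingers. Its measured centre is (0.460,-0.273).

```bash
python3 -m handwheel '[[0,-0.4,-0.15,-5,0],[0,-0.4,-0.15,-10,0],[0,-0.4,-0.15,-14,0],[0,-0.4,-0.15,-15.6,0],[0,-0.4,-0.15,-15.6,0],[1,-0.4,-0.15,-15.6,0],[1,-0.4,-0.15,-15.6,0],[1,-0.4,-0.15,-15.6,0]]' 20; python3 -m handwheel '[[1,0,0,0,0],[1,0,0,0,0],[1,0,0,0,0]]' 20
```

```text
time_s: 3.05
tcp_pos: [0.4588, -0.2759, 0.0314]
eef_rot: [-179.9, 0.1, -154.5]
contact_force: [0.4, -0.8, -0.1]
gripper_width: 0.0634
gripper_force: 0.0
time_s: 3.42
tcp_pos: [0.4584, -0.2757, 0.0307]
eef_rot: [180.0, -0.0, -154.5]
contact_force: [-0.1, 1.6, 2.1]
gripper_width: 0.0398
gripper_force: 20.0
```

```bash
python3 -m handwheel '[[1,0,0,2,0],[1,0,0,5,0],[1,2.5,1,8,0],[1,7,3,8,0],[1,12,5.4,8,0],[1,16.5,7.4,8,0],[1,19.3,8.6,8,0],[1,19.8,8.8,8,0]]'; python3 - <<'E'
from h import *
p,W,s=wrist("w2"); print(s["tcp_pos"],s["eef_rot"],s["gripper_width"])
print(part(W,(.656,-.187),.006,.012,.055))
E
```

```text
time_s: 4.42
tcp_pos: [0.6576, -0.1867, 0.1092]
eef_rot: [180.0, -0.1, -154.4]
contact_force: [-1.0, -0.3, -2.3]
gripper_width: 0.0395
gripper_force: 20.0
[ 0.65755683 -0.18665229  0.1091758 ] [ 1.79958289e+02 -6.66638944e-02 -1.54439113e+02] 0.03953091626957403
(3474, np.float64(0.0083), array([ 0.6121, -0.2325]), array([ 0.7017, -0.1411]), ((657.8792724609375, -186.69712829589844), 46.1055908203125))
```

View pics/w2.png

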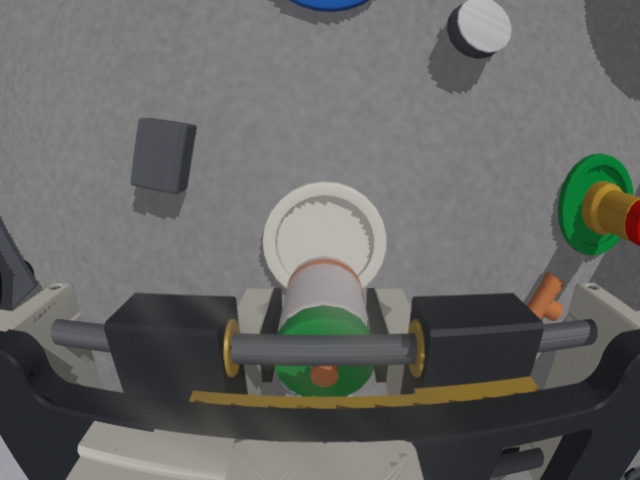

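The drier (325,350) is held upright right over the white holder (325,240), so I lower it and release.

```bash
python3 -m handwheel '[[1,0.1,0,-4,0],[1,0.1,0,-6.5,0],[1,0.1,0,-7.5,0],[1,0.1,0,-7.9,0],[1,0.1,0,-8,0],[1,0.1,0,-8,0]]'; python3 -m handwheel '[[0.5,0,0,0,0],[0,0,0,0,0],[0,0,0,0,0],[0,0,0,0,0],[0,0,0,3,0],[0,0,0,8,0],[0,0,0,12,0],[0,0,0,12,0]]'; python3 - <<'E'
from h import *
p,W,s=wrist("w3"); print(s["tcp_pos"],s["gripper_width"])
print(part(W,(.656,-.187),.068,.078))
E
```

```text
time_s: 5.22
tcp_pos: [0.6579, -0.1879, 0.0316]
eef_rot: [-180.0, 0.1, -154.5]
contact_force: [-0.4, 0.5, -1.2]
gripper_width: 0.0397
gripper_force: 20.0
time_s: 6.22
tcp_pos: [0.6597, -0.1881, 0.1551]
eef_rot: [-179.8, 0.4, -154.5]
contact_force: [0.1, 0.1, -1.3]
gripper_width: 0.0873
gripper_force: 0.0
[ 0.65971297 -0.18812496  0.15505014] 0.08728243186522919
(2306, np.float64(0.0724), array([ 0.6405, -0.2076]), array([ 0.68  , -0.1679]), ((660.0390014648438, -187.54461669921875), 20.087650299072266))
```

```bash
python3 -m handwheel '[[0,-2,4.6,1,0],[0,-4.2,9.4,2,0],[0,-6.5,14.4,3,0],[0,-8.8,19.4,3.5,0],[0,-11,24.4,3.5,0],[0,-13.2,29.4,3.5,0],[0,-15.5,34.4,3.5,0],[0,-17.7,39.4,3.5,0]]'; python3 -m handwheel '[[0,-2.2,5,0,0],[0,-3.2,7.1,0,0],[0,-3.2,7.1,0,0]]'; python3 - <<'E'
from h import *
p,W,s=wrist("w4"); print(s["tcp_pos"],s["eef_rot"],s["joints"])
print(part(W,(.448,.278),.069,.079)); print(part(W,(.448,.278),.007,.013,.055))
E
```

```text
time_s: 7.28
tcp_pos: [0.4789, 0.2073, 0.1846]
eef_rot: [-180.0, -0.1, -154.5]
contact_force: [0.4, -0.3, -0.1]
gripper_width: 0.0879
gripper_force: 0.0
time_s: 7.65
tcp_pos: [0.4473, 0.2782, 0.1844]
eef_rot: [-180.0, -0.1, -154.4]
contact_force: [-0.1, -0.1, -0.6]
gripper_width: 0.0879
gripper_force: 0.0
[0.44725284 0.27819674 0.18441921] [-1.79966969e+02 -1.02030640e-01 -1.54367304e+02] [ 5.32231668e+01  8.55450816e+00 -2.13581076e+01 -2.07220406e-02
 -6.01931118e+01 -1.17580124e+02]
(2221, np.float64(0.0743), array([0.4278, 0.2575]), array([0.4691, 0.2992]), ((448.2875671386719, 278.2123107910156), 21.175125122070312))
(2188, np.float64(0.0083), array([0.4023, 0.2287]), array([0.4928, 0.3202]), ((447.35150146484375, 274.48529052734375), 45.9737663269043))
```

```bash
python3 -m handwheel '[[0,0,0.05,-5,0],[0,0,0.05,-10,0],[0,0,0.05,-14,0],[0,0,0.05,-15.5,0],[0,0,0.05,-15.5,0],[1,0,0.05,-15.5,0],[1,0,0.05,-15.5,0],[1,0,0.05,-15.5,0]]' 20; python3 -m handwheel '[[1,0,0,0,0],[1,0,0,0,0],[1,0,0,0,0],[1,0,0,2,0],[1,0,0,6,0],[1,0,0,10,0],[1,0,0,10,0]]' 20
```

```text
time_s: 8.7
tcp_pos: [0.4488, 0.2782, 0.0315]
eef_rot: [180.0, 0.1, -154.5]
contact_force: [-1.2, 0.3, 0.4]
gripper_width: 0.0634
gripper_force: 0.0
time_s: 9.57
tcp_pos: [0.4497, 0.2791, 0.1335]
eef_rot: [179.9, 0.3, -154.5]
contact_force: [0.8, 0.6, -2.3]
gripper_width: 0.0417
gripper_force: 20.0
```

```bash
python3 -m handwheel '[[1,0,-4,0,0],[1,0.2,-9,0,0],[1,0.4,-14.5,0,0],[1,0.5,-20.5,0,0],[1,0.7,-26.5,0,0],[1,0.8,-32.5,0,0],[1,1,-38.5,0,0],[1,1,-44.5,0,0]]'; python3 -m handwheel '[[1,0.2,-5.5,0,0],[1,0.3,-9,0,0],[1,0.3,-10.9,0,0],[1,0.3,-10.9,-4,0],[1,0.3,-10.9,-7,0],[1,0.3,-10.9,-9,0],[1,0.3,-10.9,-9.5,0],[1,0.3,-10.9,-9.5,0]]';python3 - <<'E'
from h import *
p,W,s=wrist("w5"); print(s["tcp_pos"],s["eef_rot"],s["joints"])
print(part(W,(.461,-.2765),.007,.013,.055))
E
```

```text
time_s: 10.58
tcp_pos: [0.4576, -0.1691, 0.1296]
eef_rot: [180.0, -0.1, -154.5]
contact_force: [1.0, -0.1, -1.6]
gripper_width: 0.0418
gripper_force: 20.0
time_s: 11.58
tcp_pos: [0.4611, -0.2763, 0.0352]
eef_rot: [180.0, -0.1, -154.5]
contact_force: [-0.0, -0.1, -0.9]
gripper_width: 0.0418
gripper_force: 20.0
[ 0.46110455 -0.27625572  0.03516933] [ 1.79962123e+02 -5.66971796e-02 -1.54509856e+02] [-1.00199638e+01  1.95621789e+01 -2.99278514e+01  3.22882620e-03
 -4.05781225e+01 -5.44923645e+01]
(4417, np.float64(0.0083), array([ 0.4156, -0.3225]), array([ 0.4854, -0.2353]), ((460.6146240234375, -277.2998962402344), 45.63607406616211))
```

View pics/w5.png

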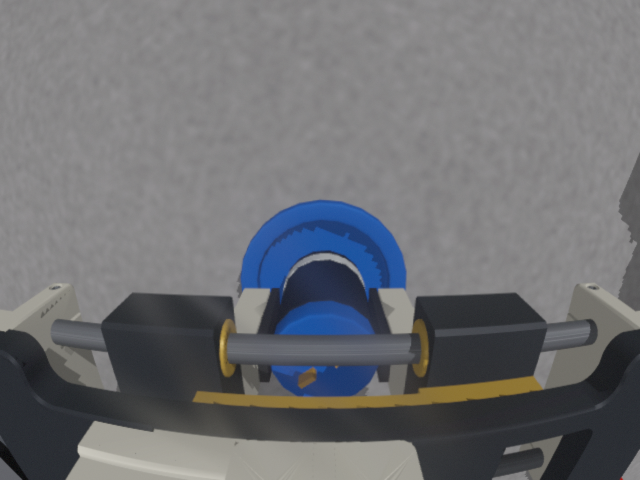

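The capacitor (325,350) is upright inside the blue rim and about 5 mm up, so I set it down.

```bash
python3 -m handwheel '[[1,0,0,-0.3,0],[1,0,0,-0.5,0],[1,0,0,-0.5,0],[0.5,0,0,-0.5,0],[0,0,0,-0.5,0],[0,0,0,-0.5,0],[0,0,0,-0.5,0]]'; python3 -m handwheel '[[0,0,0,3,0],[0,0,0,8,0],[0,0,0,12,0],[0,0,0,15,0],[0,2,5,15,9],[0,4,10,15,18],[0,6,15.5,15,27],[0,8,21,15,35.5]]'; python3 -m handwheel '[[0,2.2,5.5,0,0],[0,4.5,11,0,0],[0,6.6,16.5,0,0],[0,8.8,22,0,0],[0,8.8,22,0,0]]'; python3 - <<'E'
from h import *
p,W,s=wrist("w6"); print(s["tcp_pos"],s["eef_rot"],s["joints"])
print(part(W,(.629,.154),.066,.076)); print(part(W,(.629,.154),.007,.013,.055))
m=(np.hypot(W[...,0]-.629,W[...,1]-.154)<.045)&(W[...,2]>.066)&(W[...,2]<.076)
print(cv2.minAreaRect((W[m][:,:2]*1000).astype(np.float32)))
p,d=imaging.capture("side"); W=cloud("side",d); save("side1",p); print(part(W,(.459,-.275),.07,.079))
E
```

```text
time_s: 12.5
tcp_pos: [0.4615, -0.2763, 0.0306]
eef_rot: [-180.0, 0.0, -154.5]
contact_force: [-1.0, -0.3, -0.4]
gripper_width: 0.0684
gripper_force: 0.0
time_s: 13.5
tcp_pos: [0.5418, -0.0646, 0.1808]
eef_rot: [-180.0, 0.0, -118.7]
contact_force: [0.5, -0.7, -0.9]
gripper_width: 0.0878
gripper_force: 0.0
time_s: 14.12
tcp_pos: [0.6303, 0.1573, 0.1795]
eef_rot: [180.0, -0.0, -118.8]
contact_force: [-1.1, 0.1, -0.1]
gripper_width: 0.0876
gripper_force: 0.0
[0.63028508 0.15732496 0.17949182] [ 1.79983694e+02 -2.67127320e-02 -1.18813983e+02] [ 3.11871128e+01  2.00073461e+01 -6.45124105e+00 -8.54611063e-04
 -6.35726996e+01 -6.00007193e+01]
(2443, np.float64(0.0704), array([0.6066, 0.1279]), array([0.6549, 0.1777]), ((630.6092529296875, 152.64622497558594), 25.69535255432129))
(2433, np.float64(0.0084), array([0.5824, 0.111 ]), array([0.6739, 0.2021]), ((628.2990112304688, 156.41934204101562), 46.019126892089844))
((631.2108154296875, 153.3701171875), (41.18505859375, 35.98659133911133), 61.999290466308594)
(237, np.float64(0.0749), array([ 0.4396, -0.2946]), array([ 0.4804, -0.254 ]), ((458.6456298828125, -275.6062927246094), 22.102054595947266))
```

View pics/w6.png

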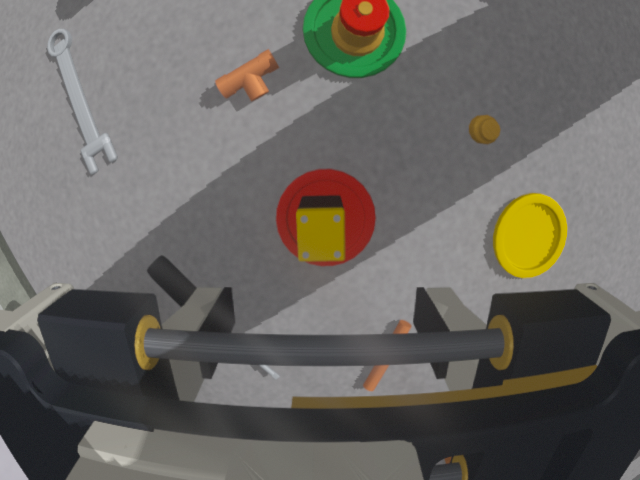

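The wrist view shows the relay's yellow lid at (321,235), square to the fingers, with the emptied yellow holder at (530,235). The side view's depth puts the capacitor's top level inside the blue holder. Next I grasp the relay.

```bash
python3 -m handwheel '[[0,0.2,-0.1,-5,0.5],[0,0.2,-0.1,-10,0.5],[0,0.2,-0.1,-13.5,0.5],[0,0.2,-0.1,-15,0.5],[0,0.2,-0.1,-15,0.5],[1,0.2,-0.1,-15,0.5],[1,0.2,-0.1,-15,0.5],[1,0.2,-0.1,-15,0.5]]' 20; python3 -m handwheel '[[1,0,0,0,0],[1,0,0,0,0],[1,0,0,0,0],[1,0,0,2,0],[1,0,0,6,0],[1,0,0,10,0],[1,0,0,10,0]]' 20
```

```text
time_s: 15.22
tcp_pos: [0.6319, 0.153, 0.0316]
eef_rot: [-179.9, 0.1, -118.5]
contact_force: [-0.2, 0.0, 0.0]
gripper_width: 0.0632
gripper_force: 0.0
time_s: 16.1
tcp_pos: [0.6333, 0.1535, 0.1342]
eef_rot: [-179.8, 0.3, -118.5]
contact_force: [0.4, 0.1, -1.3]
gripper_width: 0.036
gripper_force: 19.9
```

```bash
python3 -m handwheel '[[1,-4,2.6,0,0],[1,-9,5.9,0,0],[1,-14,9.2,0,0],[1,-17.6,11.6,0,0],[1,-18.4,12.1,0,0],[1,-18.4,12.1,-4,0],[1,-18.4,12.1,-8,0],[1,-18.4,12.1,-9.5,0]]'; python3 - <<'E'
from h import *
p,W,s=wrist("w7"); print(s["tcp_pos"],s["eef_rot"])
print(part(W,(.447,.2745),.007,.013,.055))
E
```

```text
time_s: 17.1
tcp_pos: [0.4465, 0.272, 0.033]
eef_rot: [179.9, -0.3, -118.6]
contact_force: [-0.8, -0.1, -1.8]
gripper_width: 0.0357
gripper_force: 19.9
[0.44646236 0.27199915 0.03302616] [ 179.9460019    -0.25762554 -118.55766454]
(4488, np.float64(0.0083), array([0.4021, 0.2288]), array([0.4898, 0.3026]), ((446.9527893066406, 273.17822265625), 45.4860725402832))
```

View pics/w7.png

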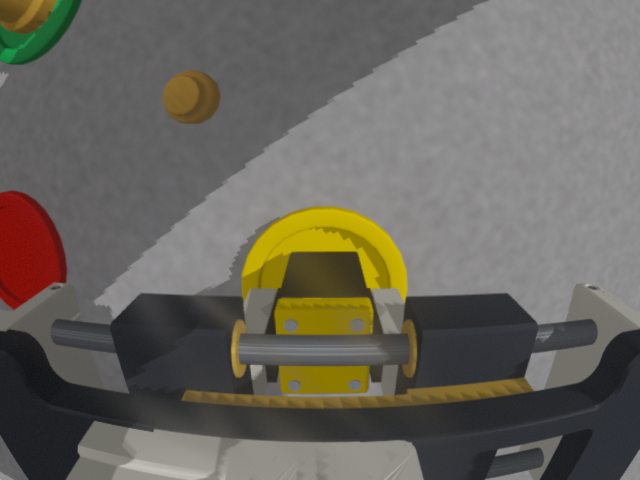

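The relay (325,345) is upright within the yellow rim and I set it down, then go over the valve.

```bash
python3 -m handwheel '[[1,0,0,-0.3,0],[1,0,0,-0.5,0],[1,0,0,-0.5,0],[0.5,0,0,-0.5,0],[0,0,0,-0.5,0],[0,0,0,-0.5,0],[0,0,0,-0.5,0]]'; python3 -m handwheel '[[0,0,0,3,0],[0,0,0,8,0],[0,0,0,14.5,0],[0,1.5,-5,14.5,0],[0,3.2,-11,14.5,0],[0,4.9,-17,14.5,0],[0,6.6,-22.6,14.5,0],[0,7.5,-25.7,14.5,0]]'; python3 -m handwheel '[[0,0,0,0,0]]'; python3 - <<'E'
from h import *
p,W,s=wrist("w8"); print(s["tcp_pos"],s["eef_rot"])
print(part(W,(.5215,.0175),.066,.076)); print(part(W,(.5215,.0175),.007,.013,.055))
p,d=imaging.capture("side"); W=cloud("side",d); save("side2",p); print(part(W,(.444,.276),.066,.076))
E
```

```text
time_s: 18.02
tcp_pos: [0.4474, 0.2737, 0.0306]
eef_rot: [-180.0, 0.0, -118.5]
contact_force: [-0.2, -1.1, -0.1]
gripper_width: 0.0682
gripper_force: 0.0
time_s: 19.02
tcp_pos: [0.5226, 0.0142, 0.1756]
eef_rot: [-180.0, -0.0, -118.6]
contact_force: [0.0, -0.2, -0.1]
gripper_width: 0.0877
gripper_force: 0.0
time_s: 19.15
tcp_pos: [0.5225, 0.0146, 0.1753]
eef_rot: [180.0, -0.0, -118.7]
contact_force: [-0.9, -0.2, -0.3]
gripper_width: 0.0876
gripper_force: 0.0
[0.52251569 0.01462657 0.17531811] [ 1.79982491e+02 -2.83728022e-02 -1.18707994e+02]
(1704, np.float64(0.0704), array([0.5035, 0.002 ]), array([0.5392, 0.037 ]), ((521.281494140625, 19.592893600463867), 17.956674575805664))
(2521, np.float64(0.0084), array([ 0.476 , -0.0291]), array([0.5674, 0.0615]), ((521.8143920898438, 16.288766860961914), 45.86076354980469))
(995, np.float64(0.0712), array([0.4219, 0.2504]), array([0.4702, 0.3001]), ((445.9465637207031, 275.23199462890625), 25.571748733520508))
```

```bash
python3 -m handwheel '[[0,-0.1,0.35,-5,0],[0,-0.1,0.35,-10,0],[0,-0.1,0.35,-13.5,0],[0,-0.1,0.35,-14.5,0],[0,-0.1,0.35,-14.5,0],[1,-0.1,0.35,-14.5,0],[1,-0.1,0.35,-14.5,0],[1,-0.1,0.35,-14.5,0]]' 25; python3 -m handwheel '[[1,0,0,0,0],[1,0,0,0,0],[1,0,0,0,0],[1,0,0,2,0],[1,0,0,6,0],[1,0,0,10,0],[1,0,0,10,0]]' 25
```

```text
time_s: 20.25
tcp_pos: [0.5219, 0.0204, 0.0314]
eef_rot: [-179.9, 0.1, -118.5]
contact_force: [0.8, -0.2, -0.1]
gripper_width: 0.063
gripper_force: 0.0
time_s: 21.12
tcp_pos: [0.5232, 0.0208, 0.1334]
eef_rot: [-179.8, 0.2, -118.5]
contact_force: [-0.4, 0.1, -2.6]
gripper_width: 0.0357
gripper_force: 25.0
```

```bash
python3 -m handwheel '[[1,3,3.8,0,0],[1,6.5,8.2,0,0],[1,9.7,12.3,0,0],[1,10.7,13.6,0,0],[1,10.7,13.6,-3,0],[1,10.7,13.6,-7,0],[1,10.7,13.6,-9.5,0],[1,10.7,13.6,-9.5,0]]'; python3 - <<'E'
from h import *
p,W,s=wrist("w9"); print(s["tcp_pos"],s["eef_rot"])
print(part(W,(.628,.1565),.007,.013,.055))
E
```

```text
time_s: 22.12
tcp_pos: [0.6262, 0.1548, 0.0327]
eef_rot: [179.8, -0.3, -118.6]
contact_force: [-0.9, -0.3, -2.8]
gripper_width: 0.0351
gripper_force: 25.0
[0.62624573 0.15480466 0.03271993] [ 179.81268593   -0.26806847 -118.55565215]
(4466, np.float64(0.0083), array([0.5825, 0.1109]), array([0.6693, 0.1839]), ((627.2377319335938, 155.19590759277344), 45.483402252197266))
```

View pics/w9.png

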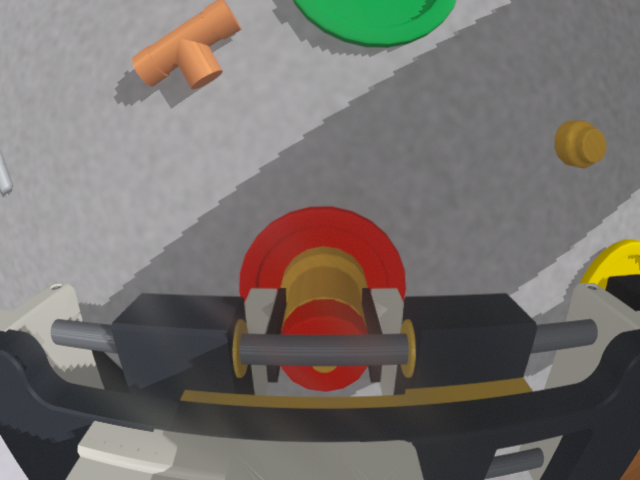

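The valve (325,340) is upright inside the red rim, so I set it down and go back for the drier.

```bash
python3 -m handwheel '[[1,0,0,-0.3,0],[1,0,0,-0.5,0],[1,0,0,-0.5,0],[0.5,0,0,-0.5,0],[0,0,0,-0.5,0],[0,0,0,-0.5,0],[0,0,0,-0.5,0]]'; python3 -m handwheel '[[0,0,0,3,0],[0,0,0,8,0],[0,0,0,14.5,0],[0,0.5,-5,14.5,0],[0,1,-11,14.5,0],[0,1.6,-17,14.5,0],[0,2.2,-23,14.5,0],[0,2.7,-29,14.5,0]]'; python3 -m handwheel '[[0,0.2,-5.4,0,0],[0,0.2,-5.4,0,0],[0,0.2,-5.4,0,0]]'; python3 - <<'E'
from h import *
p,W,s=wrist("w10"); print(s["tcp_pos"],s["eef_rot"])
print(part(W,(.657,-.187),.066,.076)); print(part(W,(.657,-.187),.007,.013,.055))
p,d=imaging.capture("side"); W=cloud("side",d); save("side3",p); print(part(W,(.625,.158),.066,.076))
E
```

```text
time_s: 23.05
tcp_pos: [0.6285, 0.1562, 0.0307]
eef_rot: [-180.0, 0.0, -118.5]
contact_force: [-0.9, -0.1, -0.2]
gripper_width: 0.0684
gripper_force: 0.0
time_s: 24.05
tcp_pos: [0.6554, -0.1357, 0.1757]
eef_rot: [-180.0, 0.0, -118.5]
contact_force: [1.5, 1.1, -0.0]
gripper_width: 0.0872
gripper_force: 0.0
time_s: 24.42
tcp_pos: [0.6572, -0.188, 0.1753]
eef_rot: [180.0, -0.0, -118.6]
contact_force: [0.1, 1.0, 0.5]
gripper_width: 0.0875
gripper_force: 0.0
[ 0.65718717 -0.18800437  0.17529893] [ 1.79975083e+02 -1.76363716e-03 -1.18570387e+02]
(2008, np.float64(0.0723), array([ 0.6406, -0.2075]), array([ 0.6808, -0.1677]), ((660.5098876953125, -187.26690673828125), 20.267885208129883))
(2413, np.float64(0.0083), array([ 0.6119, -0.2322]), array([ 0.7032, -0.1408]), ((657.6997680664062, -186.65402221679688), 45.87813186645508))
(353, np.float64(0.071), array([0.6091, 0.1401]), array([0.6448, 0.1752]), ((626.7968139648438, 157.54164123535156), 18.308595657348633))
```

```bash
python3 -m handwheel '[[0,0.3,0.05,-5,0],[0,0.3,0.05,-10,0],[0,0.3,0.05,-13.5,0],[0,0.3,0.05,-14.5,0],[0,0.3,0.05,-14.5,0],[1,0.3,0.05,-14.5,0],[1,0.3,0.05,-14.5,0],[1,0.3,0.05,-14.5,0]]' 20; python3 -m handwheel '[[1,0,0,0,0],[1,0,0,0,0],[1,0,0,0,0],[1,0,0,2,0],[1,0,0,6,0],[1,0,0,10,0],[1,0,0,10,0]]' 20;  python3 -m handwheel '[[1,-2.5,3.8,0,0],[1,-5.5,8.2,0,0],[1,-8.9,13.2,0,0],[1,-12,17.8,0,0],[1,-13.8,20.4,0,0],[1,-13.8,20.4,-4,0],[1,-13.8,20.4,-8,0],[1,-13.8,20.4,-9.5,0]]'; python3 - <<'E'
from h import *
p,W,s=wrist("w11"); print(s["tcp_pos"],s["eef_rot"])
print(part(W,(.5215,.0175),.007,.013,.055))
E
```

```text
time_s: 25.52
tcp_pos: [0.6609, -0.1874, 0.0316]
eef_rot: [-179.9, 0.0, -118.5]
contact_force: [0.0, -0.5, -0.0]
gripper_width: 0.0631
gripper_force: 0.0
time_s: 26.4
tcp_pos: [0.6625, -0.1876, 0.1344]
eef_rot: [-179.7, 0.1, -118.5]
contact_force: [0.7, 0.2, -2.1]
gripper_width: 0.0398
gripper_force: 20.0
time_s: 27.4
tcp_pos: [0.5203, 0.0161, 0.033]
eef_rot: [179.8, -0.2, -118.5]
contact_force: [-0.0, 0.4, -1.9]
gripper_width: 0.0394
gripper_force: 20.0
[0.52026256 0.01609338 0.03296769] [ 179.81062069   -0.2012642  -118.52901633]
(4390, np.float64(0.0083), array([ 0.4763, -0.0293]), array([0.5635, 0.0401]), ((520.9517822265625, 14.76942253112793), 45.57542037963867))
```

View pics/w11.png

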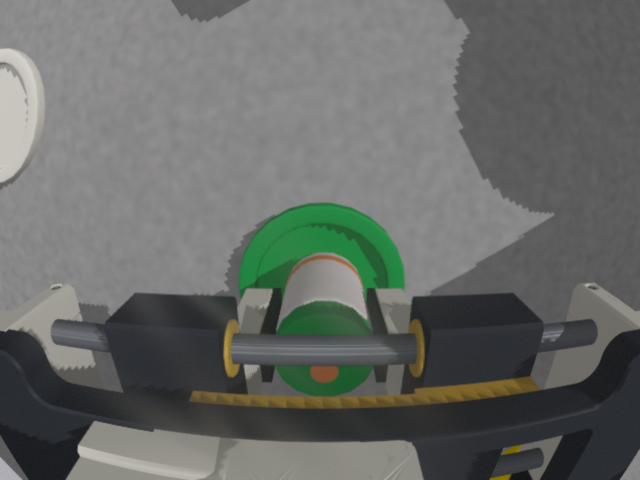

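The drier (325,345) is upright inside the green rim, so I set it down, retreat upward and check everything.

```bash
python3 -m handwheel '[[1,0,0,-0.3,0],[1,0,0,-0.5,0],[1,0,0,-0.5,0],[0.5,0,0,-0.5,0],[0,0,0,-0.5,0],[0,0,0,-0.5,0],[0,0,0,-0.5,0]]'; python3 -m handwheel '[[0,0,0,3,0],[0,0,0,8,0],[0,0,0,14,0],[0,0,0,20,0],[0,0,0,25,0],[0,0,0,25,0]]'; python3 - <<'E'
from h import *
p,W,s=wrist("w12"); print(s["tcp_pos"]); print(part(W,(.521,.017),.066,.076))
p,d=imaging.capture("scene"); save("scene4",p)
p,d=imaging.capture("side"); save("side4",p)
E
```

```text
time_s: 28.32
tcp_pos: [0.5225, 0.0167, 0.0306]
eef_rot: [-180.0, 0.0, -118.5]
contact_force: [0.4, -0.4, 0.2]
gripper_width: 0.0683
gripper_force: 0.0
time_s: 29.08
tcp_pos: [0.5244, 0.017, 0.2851]
eef_rot: [-179.7, 0.3, -118.5]
contact_force: [1.1, -0.3, -0.9]
gripper_width: 0.0879
gripper_force: 0.0
[0.52436115 0.01704455 0.28514342]
(1072, np.float64(0.0724), array([ 0.5035, -0.0034]), array([0.5426, 0.0367]), ((523.1170654296875, 16.550607681274414), 20.21565818786621))
```

View pics/scene4.png

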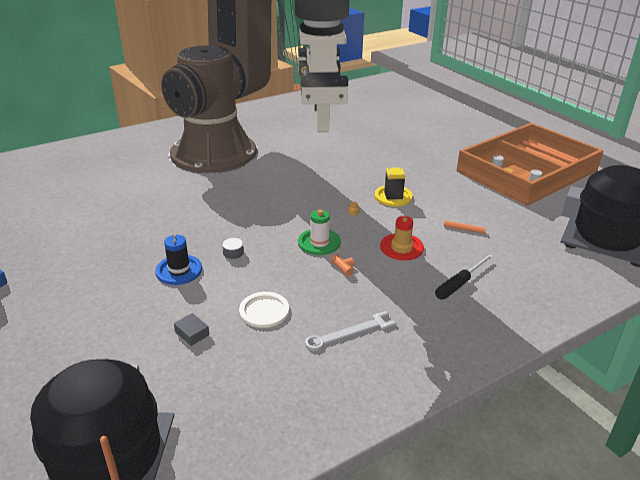

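View pics/side4.png

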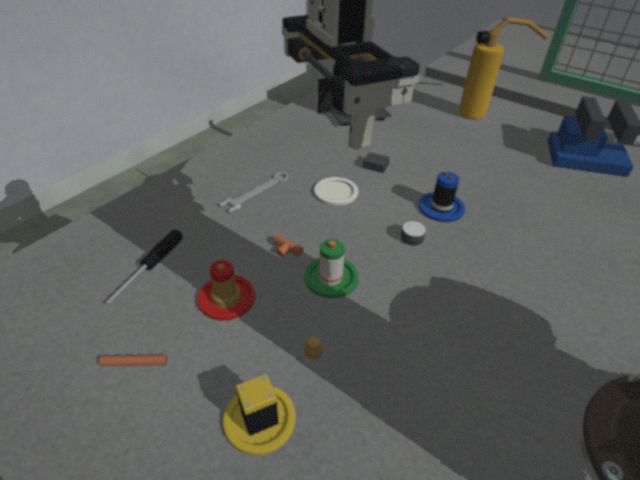

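Both views show all four parts upright in their own colour: capacitor (177,255), drier (320,230), valve (403,235) and relay (395,183) in the scene view. White (264,310) is empty and the other things haven't moved.

```bash
python3 -c "from plant import r; print(r.close_job())"
```

```text
the job is handed in; nothing more can be done
None
```

All four parts now stand upright in the holders matching their tops, the white holder is empty, nothing else on the bench was moved, and the job was handed in at about 29 s of robot time.

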